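# Knock in the two sprung transport locks of a shaker base

## Robot

A 6-joint arm with a two-finger parallel gripper is mounted at the origin on a cart in front of the work surface, level with it; the furniture and walls round the work are solid. World frame = base frame: x ahead of the robot, y to its left, z up, the work surface at z = 0. Lengths are in m, angles in rad, forces in N, time in s.
With the tool pointing down it reaches from about 0.275 to 0.85 m from the base axis. Payload 5.2 kg.
Tool frame: the origin (TCP) lies at the centre of the arm's flange, where the gripper is bolted on; the fingertips stand 173 mm ahead of it and the grasp point (between the pads) lies 155 mm ahead of it; z points along the fingers, y is the line along which they close (so a half turn about z gives the same grasp; the last joint's range is limited). The gripper opens to 85 mm and grips with 20 to 120 N. Pads are 22 mm wide; open, the fingers measure 114 mm over their backs; the gripper's body (76 mm by 85 mm) begins 54 mm behind the grasp point. The pads swing forward as they close: fully open they stand 13 mm farther back than shut.
Start: joints at [0.954, 0.259, 1.535, -0, 1.348, -0.203], TCP at [0.221, 0.504, 0.405] pointing down, gripper open.
Joint ranges: [-3.14, 3.14], [-0.91, 2.08], [0.19, 2.58], [-1.22, 4.36], [0.22, 2.71], [-3.12, 3.12]. Speed limits (rad/s): [2.57, 2.57, 3.14, 3.14, 3.14, 3.14].

## Interface

Orientations are given as a 3x3 rotation matrix whose columns are the frame's x, y, z axes.
In Python, from workcell import manip, kin, readout, cams gives the robot as it stands. The module is installed in compiled form; this text tells all that it offers. Calls block until the motion is done:
- manip.reach(position, orientation): joint-space move of the TCP to a pose.
- manip.servo_line(position, attitude=None, feed=0.15, stop_force=None): straight line of the TCP; attitude=None keeps the orientation; feed is the mean speed in m/s. With stop_force (N) it stops when the force on the tool has changed by that much, and returns True; else False.
- manip.goto_joints(angles): joint-space move.
- manip.command_gripper(opening, grasp_force=None): finger opening in m; grasp_force is the grip in N (None keeps the last); returns when the fingers have stopped.
- manip.hold(seconds).
- kin.solve_ik(position, orientation): joint angles nearest the present ones, or None.
- readout.get_state(): the state.
- cams.get_image(name): name is "scene" or "side" or "wrist"; returns a dict with "img" (384x512x3 uint8, red, green, blue), "range_z" (384x512 float32, m along the optical axis (not along the pixel's ray), 0 where there is no reading), "fx", "fy", "cx", "cy" (pixels), "dist" ([k1, k2, p1, p2, k3] as OpenCV has them; the pictures are not rectified), "eye" and "rotation" of the camera in the world. Camera axes: x right, y down, z forward; pixel columns grow to the right and rows downward; lengths in m; the calibration is good to about 2 mm. A picture is of the moment at which its call begins.
A pose or a line that the arm cannot do raises manip.MotionError and nothing moves.
- manip.hand_in(): hands the job in; it is judged then, once.
The state is a dict: "time": time; "qpos": joint angles; "qvel": joint speeds; "effort": joint torques, N m; "eef_pos": TCP position; "tcp_rot": TCP orientation; "ft_force": force on the tool from outside, world axes, zero at the start; "moment": the same for the moment, N m; "width": finger opening in m; "finger_force": force on a finger pad.
Only numpy, scipy, OpenCV 4.12 (cv2) and the standard library are available. Lean on these libraries where they do the work, as an engineer would, in place of code of your own. Each camera call takes 0.05 s, during which the arm holds its last target. There are 200 camera calls.

## Task

Lock the shaker base for transport: take the mallet and knock in its two sprung lock pins, first the upright one on the deck, then the one on the sloping shoulder. Strike each pin square on, along its own axis and with the middle of the mallet's face, with a quick blow rather than a slow push, and not with the fingers; a pin driven too little springs back, one driven home stays down. Then stand the mallet back upright in the middle of its pad and let go, leaving everything else where it is.

Things in the scene. Friction and masses are not known exactly. Their poses are not given: they have to be found in the camera images.
- housing: Fixed grey shaker base, 170 mm deep (x) by 150 mm wide (y) by 60 mm high; origin at the centre of its underside, z up, its front (the sloping shoulder) at -x. The front 69 mm of its top slopes at 35 degrees, rising from 12 mm above the worktop at the front edge to the flat deck, 60 mm above it. A round boss 42 mm across at the foot, 20 mm high, stands on the deck at (42, -32) mm
- upright_collar: Fixed aluminium collar of the upright lock, a ring 49 mm outside, 27 mm bore, standing 12 mm above the deck; origin at the centre of its rim, z along the pin's axis outward (up). At (24, 34, 72) mm in the housing's frame
- upright_pin: Steel lock pin 26 mm across in the upright collar; origin at the centre of its flat top (the face to strike), z outward along its axis. Slides only along z. Out: top 30 mm above the collar's rim. Home: bottomed after 26 mm of travel, top 4 mm above the rim, so that it bottoms before the mallet can touch the collar; the dark ring round it (4.5 to 7.5 mm below the top) has then just gone in
- slope_collar: The same collar on the sloping shoulder; its z (outward) leans 35 degrees from vertical toward the housing's -x. Its rim's centre lies at about (-58, -34, 45) mm in the housing's frame
- slope_pin: The same pin in the slope collar; origin at the centre of its top, z outward along its leaning axis. Both pins have an over-centre spring: about 8 N starts one, then ever less; let go before 14 mm of travel it jumps back out, beyond 19 mm it snaps home and stays. A quick blow: the mallet goes faster than 50 mm/s while driving it; square on means within 15 degrees of its axis
- mallet: Loose mallet, 340 g: round head 46 mm across, 70 mm long, with white plastic faces at both ends, standing upright on one; origin at the centre of that lower face, z up along the head's axis. A level wooden handle, 24 mm wide (y) by 28 mm high (z), runs along -x: centred at z = 35 mm, from x = -23 to its end at x = -165 mm. Centre of mass about 6 mm from the head's axis, handle side
- mallet_pad: Fixed black rubber pad 120 x 120 x 6 mm on the worktop on which the mallet stands; origin at the centre of its underside. The head must finally stand wholly or nearly wholly on it
- amber_bottle: Bystander: brown bottle with black cap, 58 mm across, 115 mm high; origin at the centre of its underside
- tape: Bystander: flat roll of masking tape, 104 mm across, 25 mm high; origin at the centre of its underside
- petri: Bystander: low stack of petri dishes, 82 mm across, 22 mm high; origin at the centre of its underside
- tip_box: Bystander: navy pipette tip box 90 x 122 x 71 mm; origin at the centre of its underside
- beaker: Bystander: small glass beaker, 51 mm across, 69 mm high; origin at the centre of its underside
Things that resemble listed ones, but are neither listed nor needed, are in the scene too. What is shaped like the mallet but red is not meant.

How it is judged:
By the outcome, as a careful person would: the job done as asked, in the order asked, and still so for the second after the job is handed in, with the robot touching nothing.
It also fails if it takes over 72 s, if anything falls off the work surface, if the arm or the gripper's body presses on something with over 40 N, if the wrist force passes 120 N, or if a joint passes its speed limit or range.

## Working session

There is one attempt and no reset: what is moved stays moved. The work goes in short steps, each a Python script; the robot and the scene stay as the last script left them, time stands still between calls to the robot, and variables do not carry over. Pictures are saved under pics/ and viewed, at most 10 in all, crops included, and the job is handed in when it is done.

```bash
mkdir -p pics; ls; python3 - <<'E'
from workcell import cams,readout
import cv2,numpy as np,pickle
d={}
for n in ("scene","side","wrist"):
    c=cams.get_image(n); d[n]=c
    print(n,c["eye"],np.round(c["rotation"],3).tolist(),c["fx"],c["cx"],c["cy"],c["dist"])
pickle.dump(d,open("p0.pkl","wb"))
cv2.imwrite("pics/scene0.png",cv2.resize(d["scene"]["img"][...,::-1],(800,600)))
cv2.imwrite("pics/side0.png",cv2.resize(d["side"]["img"][...,::-1],(800,600)))
print(readout.get_state())
E
```

```text
pics
scene [-0.80926197  1.0541154   1.61645117] [[-0.647, -0.514, 0.563], [-0.763, 0.43, -0.483], [0.006, -0.742, -0.671]] 488.14734904270995 250.52073222058524 182.2736846550018 [-0.15590912  0.          0.          0.          0.        ]
side [1.09696975 0.66234427 1.24777387] [[-0.755, 0.517, -0.404], [0.656, 0.583, -0.48], [-0.012, -0.627, -0.779]] 387.8065910723496 254.60438325366027 193.76916285782366 [-0.0667023  0.         0.         0.         0.       ]
wrist [0.15566463 0.53058086 0.37197773] [[0.402, 0.88, 0.253], [0.916, -0.386, -0.113], [-0.002, 0.277, -0.961]] 345.31280440479884 253.3733732609512 195.43519063910114 [-0.10145955  0.          0.          0.          0.        ]
{'time': 0.15, 'qpos': array([ 9.54224775e-01,  2.59190274e-01,  1.53584025e+00,  5.29154638e-06,
        1.34802552e+00, -2.02816062e-01]), 'qvel': array([-0.00089913, -0.00155072, -0.00343341, -0.00264929,  0.00012974,
       -0.00143442]), 'effort': array([ 1.18576110e-03, -4.46385133e+01, -2.90821606e+01, -3.40764936e-04,
        8.07041157e-03, -1.61011684e-05]), 'eef_pos': array([0.22101464, 0.50345616, 0.40405416]), 'tcp_rot': array([[-9.15616787e-01,  4.02051212e-01, -8.50400884e-04],
       [ 4.02051999e-01,  9.15616061e-01, -1.19094228e-03],
       [ 2.99820924e-04, -1.43235212e-03, -9.99998929e-01]]), 'ft_force': array([ 0.30972284,  0.16383574, -1.1016967 ]), 'moment': array([-0.00063139, -0.03262824, -0.00911394]), 'finger_force': 0.0, 'width': 0.08490779530361599}
```

View pics/scene0.png

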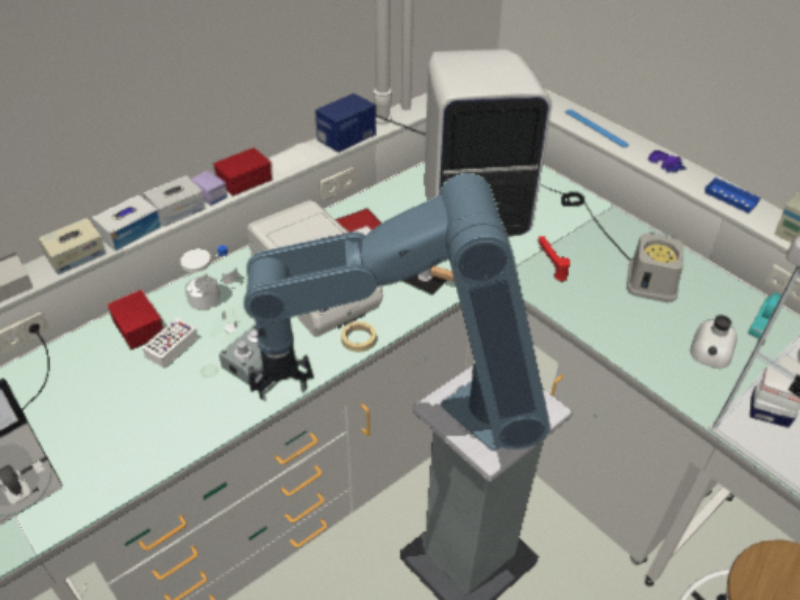

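View pics/side0.png

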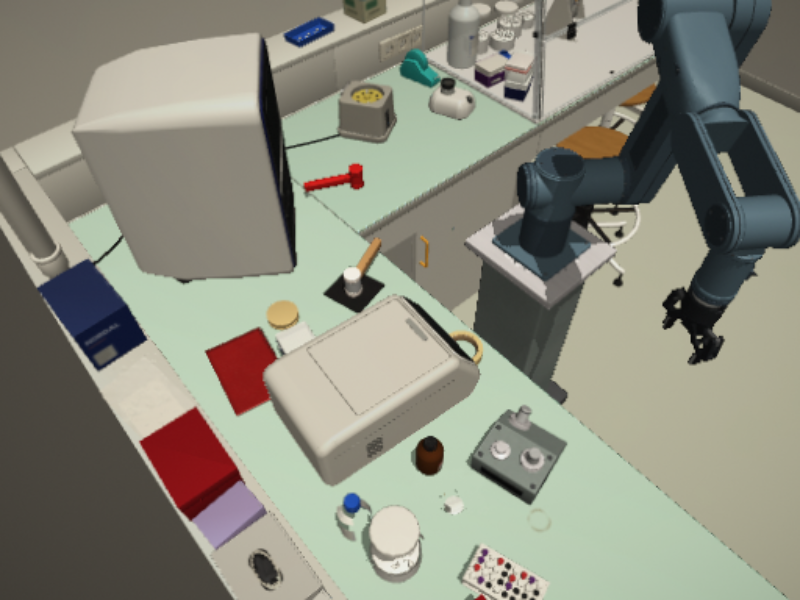

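The side view shows the mallet at about (353,280), its pad, the housing at (518,452) and a large beige instrument between them. The slope pin is at about (522,415), and the deck knobs are at (500,450) and (533,457).

```bash
cat > h.py <<'E'
import numpy as np,cv2
def cloud(c):
    H,W=c["range_z"].shape
    K=np.array([[c["fx"],0,c["cx"]],[0,c["fy"],c["cy"]],[0,0,1]])
    u,v=np.meshgrid(np.arange(W),np.arange(H))
    n=cv2.undistortPoints(np.stack([u,v],-1).reshape(-1,1,2).astype(float),K,np.array(c["dist"])).reshape(H,W,2)
    z=c["range_z"][...,None]
    P=np.concatenate([n*z,z],-1)@np.array(c["rotation"]).T+np.array(c["eye"])
    P[c["range_z"]==0]=np.nan
    return P
def proj(c,X):
    R=np.array(c["rotation"]);K=np.array([[c["fx"],0,c["cx"]],[0,c["fy"],c["cy"]],[0,0,1]])
    r=cv2.Rodrigues(R.T)[0];t=-R.T@np.array(c["eye"])
    return cv2.projectPoints(np.array(X,float).reshape(-1,3),r,t,K,np.array(c["dist"]))[0].reshape(-1,2)
E
python3 - <<'E'
import pickle;from h import *
np.set_printoptions(precision=3,suppress=True)
d=pickle.load(open("p0.pkl","rb"));c=d["side"];P=cloud(c)
for n,(u,v) in dict(mallet=(353,272),handle=(375,246),padnear=(358,306),padL=(327,293),padR=(382,289),inst_top=(385,345),inst_back=(300,375),inst_R=(470,375),inst_back2=(330,460),slope=(524,410),k1=(500,448),k2=(533,456),deckc=(517,455),tape=(470,340),bottle=(430,442),hcR=(566,445),hcB=(520,497),hcL=(473,460),redm=(358,172)).items():
    print(n,P[int(v*.64),int(u*.64)])
im=c["img"][...,::-1]
a=cv2.resize(im[160:220,195:255],(400,400),interpolation=cv2.INTER_CUBIC)
b=cv2.resize(im[250:325,295:370],(400,400),interpolation=cv2.INTER_CUBIC)
cv2.imwrite("pics/crop1.png",np.hstack([a,b]))
# instrument top heights grid
m=(P[...,2]>0.05)&(P[...,2]<.3)&(P[...,0]>.2)&(P[...,0]<.95)&(P[...,1]>-.2)&(P[...,1]<.7)
g=np.zeros((15,18))
for x,y,z in P[m]: 
    i=int((x-.2)/.05);j=int((y+.2)/.05);g[i,j]=max(g[i,j],z)
print("cols y=-.2+.05j, rows x=.2+.05i");print((g*1000).astype(int))
E
```

```text
mallet [ 0.513 -0.214  0.08 ]
handle [ 0.392 -0.267  0.054]
padnear [ 0.536 -0.166  0.008]
padL [ 0.573 -0.254  0.009]
padR [ 0.45  -0.174  0.003]
inst_top [0.648 0.083 0.202]
inst_back [0.827 0.03  0.203]
inst_R [0.529 0.223 0.121]
inst_back2 [0.882 0.193 0.151]
slope [0.479 0.347 0.074]
k1 [0.585 0.376 0.081]
k2 [0.555 0.436 0.097]
deckc [0.564 0.404 0.059]
tape [0.395 0.103 0.004]
bottle [0.696 0.278 0.112]
hcR [0.436 0.449 0.003]
hcB [0.607 0.462 0.009]
hcL [0.633 0.346 0.042]
redm [ 0.24  -0.531  0.067]
cols y=-.2+.05j, rows x=.2+.05i
[[  0   0   0   0   0   0   0   0   0   0   0   0 298 298 299 299   0   0]
 [  0   0   0   0   0   0   0   0   0   0   0   0   0   0 296 298   0   0]
 [  0   0   0   0   0   0   0   0   0   0   0   0   0   0   0   0   0   0]
 [  0   0   0   0   0   0   0   0   0   0   0   0   0   0   0   0   0   0]
 [  0   0   0   0   0   0   0   0   0   0   0   0   0   0   0   0   0   0]
 [ 69   0   0   0 148 146 140 135 127   0  76  79  55  57   0   0   0   0]
 [ 78   0   0 203 206 206 206 204 195   0  69  65 103  75   0   0   0   0]
 [  0   0   0 211 211 211 211 210 210   0  65  86 105  76   0   0   0   0]
 [  0   0   0 208 210 211 211 210 207   0  64  70  65  65   0   0   0   0]
 [ 73  67   0 210 210 212 212 210 208 117  87   0   0   0   0   0   0   0]
 [ 74  77   0 209 211 210 210 211 208 119  84  53   0  50  52  54  53   0]
 [ 76  76   0 209 209 211 210 209 199   0   0   0   0  52  55  55   0   0]
 [  0   0   0 211 211 211 210 209 191   0   0 173 171   0  74  76   0   0]
 [  0   0   0 205 207 211 208 209   0 148 173 174 173   0   0   0   0   0]
 [  0   0   0   0   0   0 179 181   0 149 175 175 175   0   0   0   0   0]]
```

View pics/crop1.png

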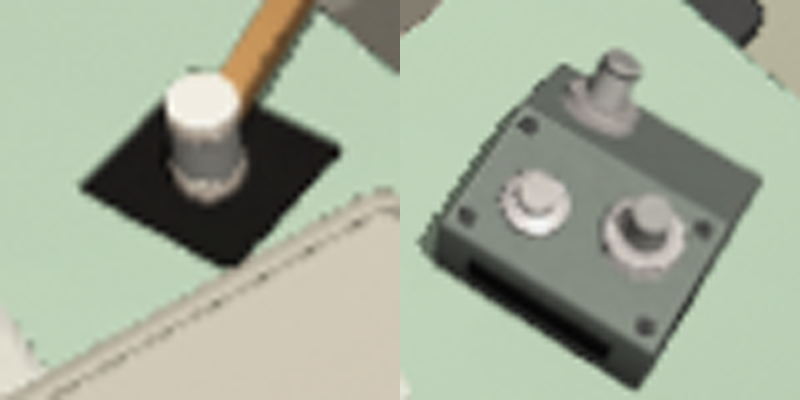

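The crop shows the boss on the left (1,200) and the upright pin in its collar on the right. The slope pin is at the top, and the mallet handle points back toward the robot. Next: close looks with the wrist camera over the housing, then over the mallet.

```bash
cat > look1.py <<'E'
from workcell import manip,cams,readout,kin
import pickle;from h import *
np.set_printoptions(precision=4,suppress=True)
s=readout.get_state()
def down(a): # tool x at angle a, z down
    x=np.array([np.cos(a),np.sin(a),0]);z=np.array([0,0,-1.]);return np.stack([x,np.cross(z,x),z],1)
R=down(np.arctan2(.402,-.916))
manip.reach([.53,.40,.44],R); c1=cams.get_image("wrist")
hand=np.radians(24)
for a in (hand,hand+np.pi):
    q=kin.solve_ik([.48,-.23,.45],down(a)); print(a,q)
a=hand+np.pi if q is not None and abs(q[5])<2.6 else hand
manip.reach([.48,-.23,.45],down(a)); c2=cams.get_image("wrist")
pickle.dump((c1,c2),open("p1.pkl","wb"))
for i,c in enumerate((c1,c2)): cv2.imwrite(f"pics/w{i}.png",cv2.resize(c["img"][...,::-1],(800,600)))
print(readout.get_state()["time"],readout.get_state()["qpos"])
E
python3 look1.py
```

```text
0.4188790204786391 [-0.6565  0.1997  1.5005 -0.      1.4413  0.4954]
3.5604716740684323 [-0.6565  0.1997  1.5005 -0.      1.4413 -2.6462]
3.75 [-0.655   0.1999  1.5004  0.0002  1.4414  0.4952]
```

View pics/w0.png

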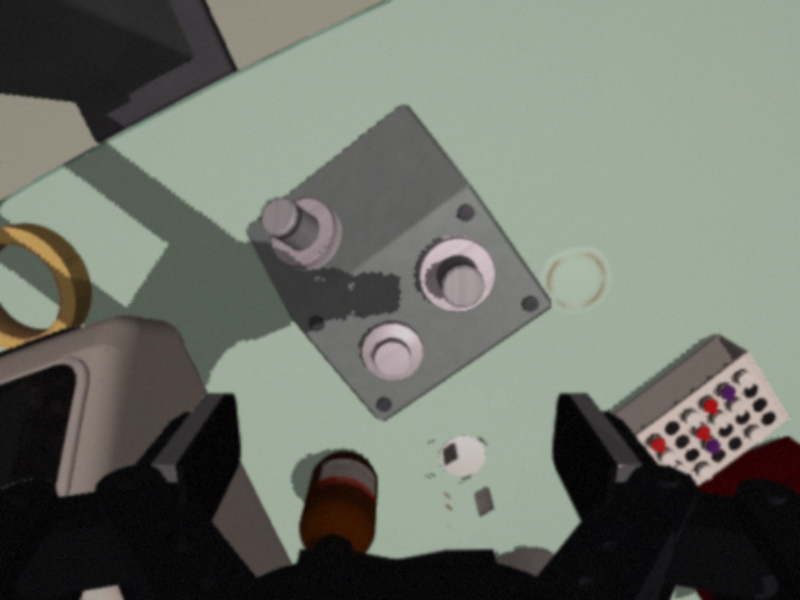

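View pics/w1.png

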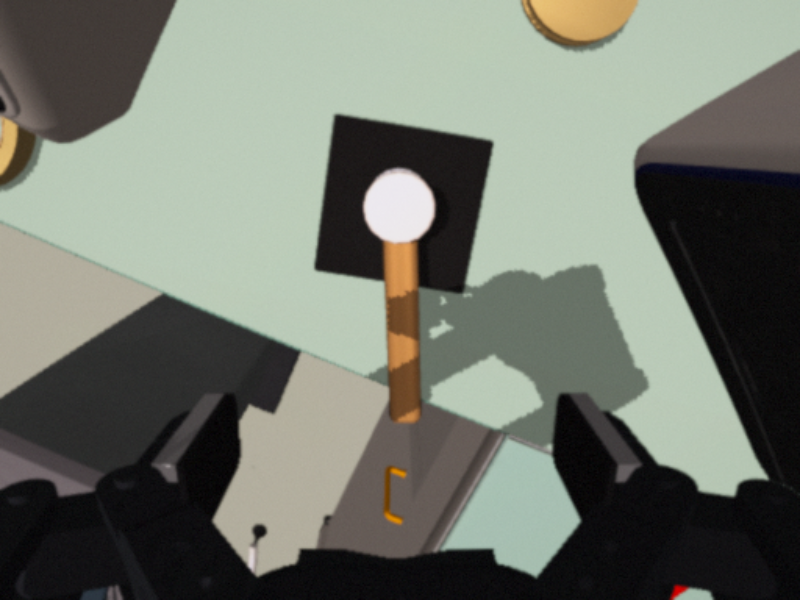

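w0 (800×600 px):
- Slope pin top at (281,216), upright pin top at (463,285), boss top at (395,356).
- Deck corners at (549,304) and (381,418), front corners at (405,104) and (249,230).

w1:
- Mallet head top at (400,205), handle end at (404,418).
- Pad corners at (336,115), (492,143), (463,292) and (316,268).

I'll fit the poses from these points.

```bash
cat > fit.py <<'E'
import pickle;from h import *
from scipy.optimize import least_squares
np.set_printoptions(precision=4,suppress=True)
c1,c2=pickle.load(open("p1.pkl","rb"));side=pickle.load(open("p0.pkl","rb"))["side"]
def T(p,X): 
    c,s=np.cos(p[2]),np.sin(p[2]); X=np.array(X)/1000
    return np.stack([p[0]+c*X[:,0]-s*X[:,1],p[1]+s*X[:,0]+c*X[:,1],X[:,2]],1)
def fit(c,X,uv,p0):
    uv=np.array(uv,float)*.64
    r=least_squares(lambda p:(proj(c,T(p,X))-uv).ravel(),p0,loss="soft_l1")
    print(r.x,"res px",(proj(c,T(r.x,X))-uv).round(1).tolist());return r.x
HX=[[-75.2,-34,69.6],[24,34,102],[42,-32,80],[85,75,60],[85,-75,60],[-85,75,12],[-85,-75,12]]
h=fit(c1,HX,[(281,216),(463,285),(395,356),(549,304),(381,418),(405,104),(249,230)],[.53,.4,.23])
m=fit(c2,[[0,0,76],[-165,0,55]],[(400,205),(404,418)],[.51,-.21,.42])
p=fit(c2,[[60,60,6],[60,-60,6],[-60,-60,6],[-60,60,6]],[(336,115),(492,143),(463,292),(316,268)],[.51,-.21,.3])
print("pin tops",T(h,HX[:2])); print("side-view checks",T(h,HX[:2])-[[.479,.347,.074],[.555,.436,.097]])
P=cloud(c1)
for u,v in [(281,216),(463,285),(395,356),(450,380)]: print(P[int(v*.64),int(u*.64)])
P=cloud(c2)
for u,v in [(400,205),(402,300),(404,400),(440,160)]: print(P[int(v*.64),int(u*.64)])
pickle.dump((h,m,p),open("pose.pkl","wb"))
E
python3 fit.py
```

```text
[0.5337 0.3953 0.2402] res px [[-2.2, -0.7], [0.8, 0.2], [-0.9, 1.4], [5.7, 0.3], [1.1, 5.0], [0.1, -3.0], [-3.3, -0.3]]
[ 0.5154 -0.2172  0.4422] res px [[-0.0, -1.0], [0.0, 3.2]]
[ 0.5072 -0.2231  0.2519] res px [[-0.6, -1.4], [2.4, -1.0], [0.5, 2.4], [-1.6, 1.8]]
pin tops [[0.4688 0.3444 0.0696]
 [0.5489 0.4341 0.102 ]]
side-view checks [[-0.0102 -0.0026 -0.0044]
 [-0.0061 -0.0019  0.005 ]]
[0.4697 0.3455 0.0699]
[0.5483 0.4333 0.1007]
[0.5806 0.375  0.0781]
[ 0.6474  0.3959 -0.001 ]
[ 0.5146 -0.2176  0.0754]
[ 0.4526 -0.2469  0.0531]
[ 0.383  -0.2795  0.0542]
[ 0.5511 -0.2337  0.0044]
```

```bash
cat > plan.py <<'E'
import numpy as np
GX=-.042
UP=np.array([.5484,.4335,.1012]); SL=np.array([.4694,.3450,.0698]); HY=.240
ax=np.array([-np.sin(np.radians(35))*np.cos(HY),-np.sin(np.radians(35))*np.sin(HY),np.cos(np.radians(35))])
def tool(face,axis,yaw):  # mallet lower-face centre, axis, heading of mallet x -> TCP pose
    x=np.array([np.cos(yaw),np.sin(yaw),0]);x-=axis*(x@axis);x/=np.linalg.norm(x)
    Rm=np.stack([x,np.cross(axis,x),axis],1)
    return face+Rm@[GX,0,.190],Rm*[1,-1,-1]
Z=np.array([0,0,1.])
MAL=np.array([.5150,-.2175,.006]); MY=.441
E
python3 - <<'E'
from workcell import manip,cams,readout,kin
from plan import *
np.set_printoptions(precision=2,suppress=True)
for d in range(-20,121,35):
    print("up",d,[kin.solve_ik(*tool(UP+[0,0,h],Z,np.radians(d))) for h in(.06,-.025)])
for d in range(-130,60,30):
    print("sl",d,[kin.solve_ik(*tool(SL+ax*h,ax,np.radians(d))) for h in(.06,-.025)])
p,R=tool(MAL,Z,MY)
manip.reach(p+[0,0,.12],R); manip.servo_line(p,feed=.12)
manip.command_gripper(.01,120)
s=readout.get_state();print("grip",s["width"],s["finger_force"],s["ft_force"])
manip.servo_line(p+[0,0,.04],feed=.08)
manip.servo_line(p+[0,0,.30],feed=.25)
s=readout.get_state();print(s["time"],s["ft_force"],s["moment"],s["width"],s["qpos"])
E
```

```text
up -20 [array([ 0.56,  0.52,  1.27, -0.  ,  1.35,  2.48]), array([ 0.56,  0.59,  1.37, -0.  ,  1.18,  2.48])]
up 15 [array([ 0.53,  0.49,  1.32, -0.  ,  1.33,  1.83]), array([ 0.53,  0.56,  1.42, -0.  ,  1.16,  1.83])]
up 50 [array([ 0.49,  0.49,  1.33, -0.  ,  1.33,  1.18]), array([ 0.49,  0.56,  1.43, -0.  ,  1.15,  1.18])]
up 85 [array([ 0.46,  0.51,  1.29, -0.  ,  1.34,  0.54]), array([ 0.46,  0.58,  1.39, -0.  ,  1.17,  0.54])]
up 120 [array([ 0.45,  0.55,  1.22, -0.  ,  1.37, -0.07]), array([ 0.45,  0.62,  1.32, -0.  ,  1.2 , -0.07])]
sl -130 [array([ 0.63,  0.17,  2.06, -0.6 ,  0.4 , -1.41]), array([ 0.59,  0.35,  2.04, -0.88,  0.26, -1.15])]
sl -100 [array([ 0.68,  0.18,  2.08, -0.67,  0.4 , -1.8 ]), array([ 0.63,  0.36,  2.06, -1.  ,  0.26, -1.49])]
sl -70 [array([ 0.7 ,  0.18,  2.11, -0.75,  0.38, -2.14]), array([ 0.65,  0.37,  2.09, -1.14,  0.25, -1.77])]
sl -40 [array([ 0.7 ,  0.18,  2.16, -0.82,  0.36, -2.51]), None]
sl -10 [array([ 0.68,  0.16,  2.21, -0.89,  0.32, -2.99]), None]
sl 20 [array([ 0.61,  0.13,  2.26, -0.89,  0.27,  2.62]), None]
sl 50 [array([ 0.53,  0.11,  2.27, -0.76,  0.24,  1.83]), None]
grip 0.022521865126280863 116.76511287689209 [0.44 1.26 5.99]
7.9417 [-0.32 -0.62 -3.79] [-0.    0.05  0.01] 0.022464089567754954 [-0.67  0.18  1.42 -0.    1.55  0.46]
```

```bash
python3 - <<'E'
from workcell import manip,cams,readout,kin
from plan import *; from h import *
import pickle
np.set_printoptions(precision=3,suppress=True)
p,R=tool(UP,Z,np.radians(50))
q=kin.solve_ik(p+[0,0,.2],R);print(q)
manip.goto_joints(q)
manip.servo_line(p+[0,0,.045],feed=.2)
for d in range(-190,-70,20):
    print("sl",d,*[np.array(kin.solve_ik(*tool(SL+ax*h,ax,np.radians(d)))) for h in(.045,-.025)])
c=cams.get_image("side");w=cams.get_image("wrist");pickle.dump((c,w),open("p2.pkl","wb"))
f=UP+[0,0,.045]; top=f+[0,0,.07]
uv=proj(c,[f,top,UP]);print(uv); P=cloud(c)
u,v=uv[1].round().astype(int);print("top depth pts",[P[v+j,u+i] for i,j in((0,0),(-4,0),(4,0),(0,-4),(0,4))],"expected",top)
u0,v0=u-40,v-25
im=cv2.resize(c["img"][v0:v0+75,u0:u0+75,::-1],(600,600),interpolation=cv2.INTER_CUBIC)
cv2.imwrite("pics/s2.png",im);print((uv-[u0,v0])*8)
s=readout.get_state();print(s["time"],s["ft_force"],s["eef_pos"]-(p+[0,0,.045]))
E
```

```text
[ 0.487  0.424  1.092 -0.     1.626  1.185]
sl -190 [ 0.503  0.154  2.109 -0.494  0.32  -0.388] None
sl -170 [ 0.542  0.17   2.079 -0.525  0.347 -0.742] [ 0.514  0.325  2.059 -0.767  0.226 -0.51 ]
sl -150 [ 0.586  0.186  2.062 -0.575  0.366 -1.081] [ 0.555  0.338  2.043 -0.809  0.248 -0.859]
sl -130 [ 0.626  0.198  2.061 -0.632  0.374 -1.381] [ 0.591  0.35   2.042 -0.876  0.259 -1.15 ]
sl -110 [ 0.655  0.207  2.072 -0.689  0.372 -1.64 ] [ 0.617  0.359  2.052 -0.956  0.262 -1.387]
sl -90 [ 0.676  0.212  2.09  -0.744  0.366 -1.87 ] [ 0.636  0.365  2.07  -1.042  0.259 -1.587]
[[344.427 282.398]
 [348.492 271.802]
 [342.003 288.702]]
top depth pts [array([0.549, 0.433, 0.215]), array([0.559, 0.425, 0.217]), array([0.542, 0.441, 0.219]), array([0.541, 0.425, 0.217]), array([0.559, 0.441, 0.214])] expected [0.548 0.433 0.216]
[[291.419 283.187]
 [323.935 198.415]
 [272.021 333.617]]
11.2417 [-0.581 -0.263 -2.249] [0.001 0.    0.002]
```

View pics/s2.png

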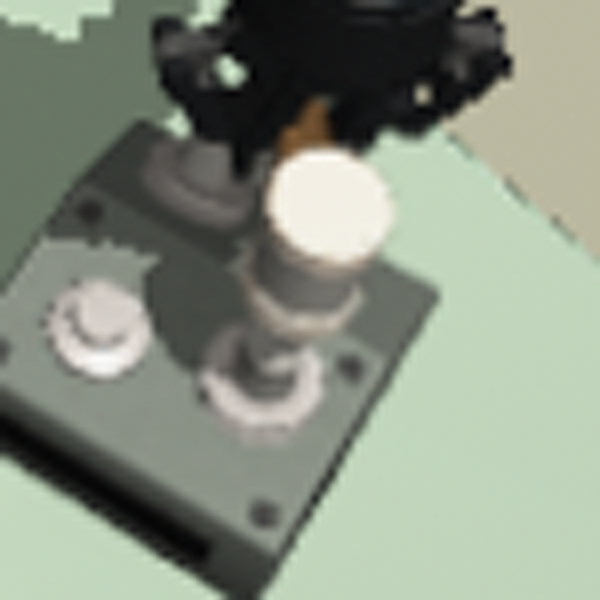

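The mallet is level in the grip and its top centre, (330,203), is within about 1 mm of the prediction, over the pin. Striking the upright pin.

```bash
python3 - <<'E'
from workcell import manip,cams,readout,kin
from plan import *; from h import *
import pickle
np.set_printoptions(precision=4,suppress=True)
p,R=tool(UP,Z,np.radians(50))
r=manip.servo_line(p-[0,0,.0245],R,feed=.16,stop_force=45)
s=readout.get_state();print(r,s["eef_pos"]-p,s["ft_force"])
manip.servo_line(p+[0,0,.06],R,feed=.15)
manip.reach(*tool(UP+[-.12,-.03,.16],Z,np.radians(50)))
c=cams.get_image("side");P=cloud(c)
uv=proj(c,[UP-[0,0,.026],SL]).round().astype(int)
for u,v in uv: print(P[v,u],P[v-1,u],P[v+1,u])
u,v=uv[0]
cv2.imwrite("pics/s3.png",cv2.resize(c["img"][v-40:v+35,u-40:u+35,::-1],(600,600),interpolation=cv2.INTER_CUBIC))
print(readout.get_state()["time"],readout.get_state()["qpos"])
E
```

```text
False [ 0.0001  0.0001 -0.024 ] [ 0.2741 -0.6904 -2.7349]
[0.5449 0.4329 0.0705] [0.5462 0.4322 0.0789] [0.5526 0.4373 0.0813]
[0.473  0.3464 0.0734] [0.47   0.3437 0.0732] [nan nan nan]
13.275 [ 0.542   0.2284  1.465  -0.0003  1.4501  1.2404]
```

View pics/s3.png

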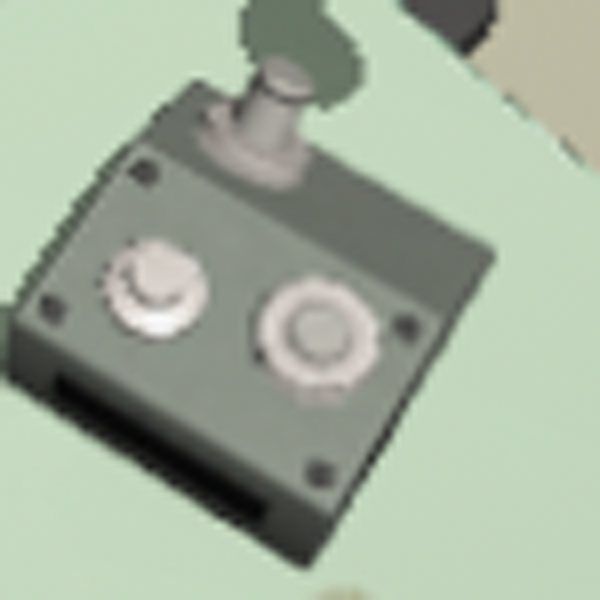

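The upright pin is home: its top is almost flush with the rim and no ring shows. The slope pin, at (288,78), is still out. Striking it next.

```bash
python3 - <<'E'
from workcell import manip,cams,readout,kin
from plan import *; from h import *
np.set_printoptions(precision=4,suppress=True)
y=np.radians(-120)
f=lambda h:tool(SL+ax*h,ax,y)
for h in (.2,.1,.045,-.0245): print(kin.solve_ik(*f(h)))
manip.goto_joints(kin.solve_ik(*f(.2)))
manip.servo_line(*f(.045),feed=.15)
manip.hold(.2)
s=readout.get_state();print(s["time"],s["eef_pos"]-f(.045)[0],s["ft_force"])
c=cams.get_image("side");top=SL+ax*.115;uv=proj(c,[SL+ax*.045,top,SL]);P=cloud(c)
u,v=uv[1].round().astype(int);print(uv,P[v,u],P[v-3,u],P[v+3,u],P[v,u-3],P[v,u+3],"exp",top)
u0,v0=u-37,v-30
cv2.imwrite("pics/s4.png",cv2.resize(c["img"][v0:v0+75,u0:u0+75,::-1],(600,600),interpolation=cv2.INTER_CUBIC));print((uv-[u0,v0])*8)
E
```

```text
[ 0.7499 -0.0986  2.0159 -0.4363  0.7242 -1.7109]
[ 0.6751  0.0882  2.0625 -0.5433  0.4866 -1.6224]
[ 0.6416  0.2032  2.0655 -0.661   0.3739 -1.5151]
[ 0.6054  0.3537  2.0462 -0.9128  0.262  -1.2769]
17.1583 [-0.0002  0.0001  0.0008] [ 0.1032 -0.0121 -2.7043]
[[341.5004 249.7406]
 [349.906  232.2552]
 [336.2465 260.6294]] [0.4469 0.3494 0.2306] [0.4488 0.3471 0.2468] [0.4509 0.3544 0.2234] [0.4492 0.3408 0.2231] [0.4215 0.347  0.2021] exp [0.4053 0.3293 0.164 ]
[[228.0034 381.9248]
 [295.2481 242.0414]
 [185.9718 469.0351]]
```

View pics/s4.png

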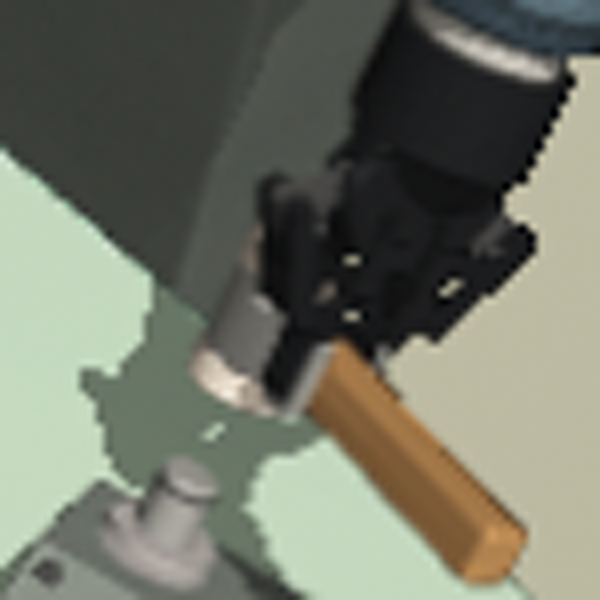

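The mallet is aligned over the slope pin, whose top is at (192,478), and the handle is clear of everything. Striking along the pin's axis.

```bash
python3 - <<'E'
from workcell import manip,cams,readout,kin
from plan import *; from h import *
np.set_printoptions(precision=4,suppress=True)
y=np.radians(-120)
f=lambda h:tool(SL+ax*h,ax,y)
r=manip.servo_line(*f(-.0245),feed=.16,stop_force=45)
s=readout.get_state();print(r,(s["eef_pos"]-f(0)[0])@ax,s["eef_pos"]-f(-.0245)[0],s["ft_force"])
manip.servo_line(*f(.06),feed=.15)
manip.servo_line(*f(.2),feed=.25)
c=cams.get_image("side");P=cloud(c)
uv=proj(c,[SL-ax*.026,UP-[0,0,.026]]).round().astype(int)
for u,v in uv: print(P[v,u],P[v-1,u],P[v+1,u])
u,v=uv[0]
cv2.imwrite("pics/s5.png",cv2.resize(c["img"][v-40:v+35,u-40:u+35,::-1],(600,600),interpolation=cv2.INTER_CUBIC))
s=readout.get_state();print(s["time"],s["width"])
E
```

```text
False -0.02449876293631544 [-0.0001 -0.0001 -0.0001] [ 0.406  -0.7675 -4.0313]
[0.4878 0.3498 0.0536] [0.4801 0.3448 0.0444] [0.4893 0.3517 0.051 ]
[0.5451 0.433  0.0709] [0.5458 0.4321 0.0781] [0.5497 0.4361 0.075 ]
19.2667 0.02252304439949828
```

View pics/s5.png

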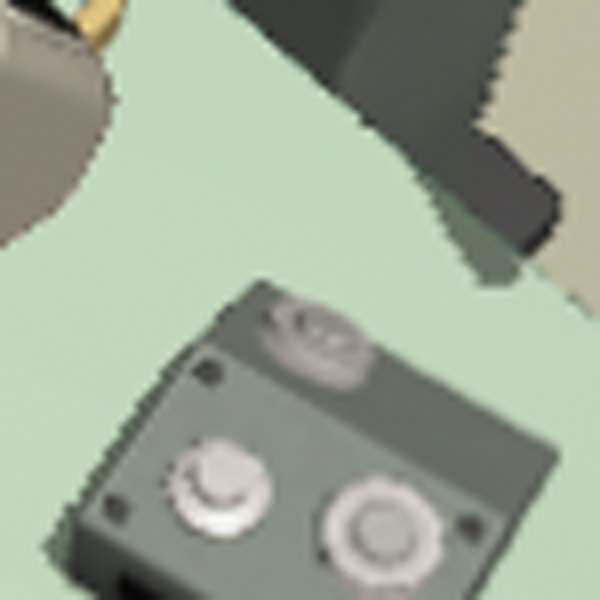

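Both pins are home. Returning the mallet to its pad.

```bash
python3 - <<'E'
from workcell import manip,cams,readout,kin
from plan import *; from h import *
np.set_printoptions(precision=4,suppress=True)
PAD=np.array([.5072,-.2231,.006])
manip.reach(*tool(np.array([.43,.31,.32]),Z,np.radians(20)))
g=lambda h:tool(PAD+[0,0,h],Z,MY)
manip.reach(*g(.30)); manip.servo_line(*g(.03),feed=.2); manip.servo_line(*g(.004),feed=.06);manip.hold(.2)
print("touch",manip.servo_line(*g(-.004),feed=.015,stop_force=4))
s=readout.get_state();print(s["time"],s["eef_pos"]-g(0)[0],s["ft_force"],s["moment"])
manip.command_gripper(.06);manip.command_gripper(.085); manip.hold(.2)
manip.servo_line(*g(.06),feed=.08); manip.servo_line(*g(.28),feed=.25); manip.hold(.5)
c=cams.get_image("wrist");cv2.imwrite("pics/w6.png",cv2.resize(c["img"][...,::-1],(800,600)))
P=cloud(c);u,v=proj(c,[PAD+[0,0,.07]])[0].round().astype(int);print(P[v,u],P[v,u-10],P[v,u+10],P[v-10,u],P[v+10,u])
print(readout.get_state()["time"])
E
```

```text
touch True
26.7083 [ 0.0001 -0.0001 -0.0002] [-0.7367 -1.0545  4.1687] [ 0.0195  0.0674 -0.0318]
[ 0.507  -0.2234  0.0751] [ 0.5024 -0.2139  0.0746] [ 0.5115 -0.2329  0.0747] [ 0.5163 -0.219   0.0741] [ 0.4974 -0.2279  0.0747]
30.2333
```

View pics/w6.png

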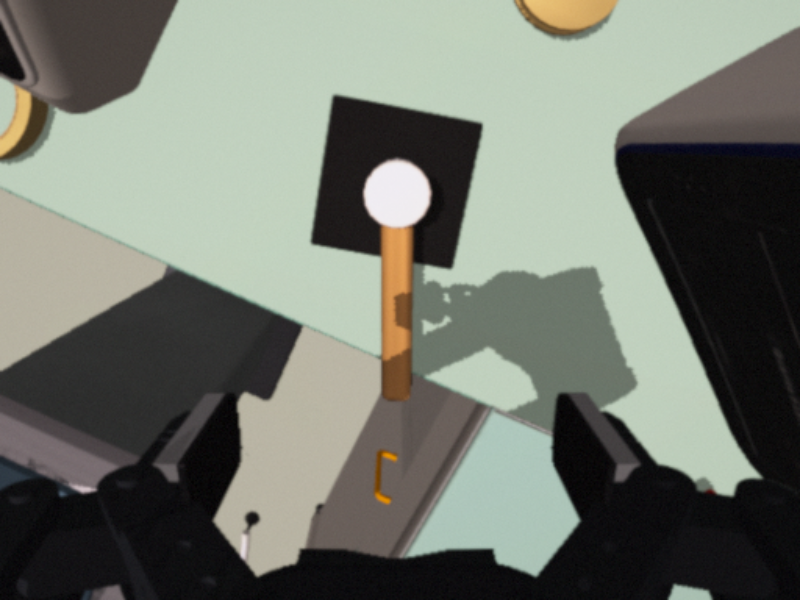

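The mallet stands upright at the pad's centre: its top is at (397,193) and measures (0.507, -0.223, 0.075). Handing in.

```bash
python3 -c "
from workcell import manip;print(manip.hand_in())"
```

```text
the job is handed in; nothing more can be done
None
```

Job handed in: I drove the upright pin home first and then the slope pin, one quick blow each along its own axis, and the mallet is back upright in the middle of its pad and released.

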